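# Hold a bottle home in the bottle reader

### The job

The smaller of the two brown bottles has been left standing on the bed of the bottle reader: take it off and stand it upright on the bare worktop. Then stand the larger brown bottle on the reader's bed and press it along the bed against the sprung plunger until the plunger is pushed right in and the bottle bears on the steel stop plate; finish while still holding it pressed there, upright, for the reading, because the spring pushes it back if you let go. Press firmly but do not ram it, and leave the other loose things where they are.

Things in the scene. Friction and masses are not known exactly. Their poses are not given: they have to be found in the camera images.
- reader: Bottle reader, fixed: a flat grey bed 180 (x) by 96 mm (y), 8 mm thick, with a white housing across its far end (x = +47 to +89 mm, y = -46 to +46 mm, 64 mm high). Origin: under the centre of the bed, on the worktop. +x runs along the bed towards the housing (the pressing direction), z up. The bed is open from above and at its near (-x) end.
- bed_home (a point): Point on the bed's surface (8 mm above the worktop) under the bottle's centre when home: x = +15 mm, y = 0 of the reader. Axes as the reader's. Guide rails along x run beside the bed, inner faces 32 mm left and right of its centre line, 8 mm wide, tops 16 mm above the worktop, from the bed's near end (flared there) to the stop plate.
- stop_face (a point): Centre of the steel stop plate's front face (x = +40 mm, y = 0, 35 mm above the worktop in the reader's frame), the hard stop. The flat upright face looks to the reader's -x, 60 mm wide, from 10 to 60 mm above the worktop. Axes as the reader's.
- stop_plate: The same fixed steel stop plate; origin 8 mm behind its front face. Axes as the reader's.
- plunger_tip (a point): Centre of the front of the sprung plunger's round steel button, 17 mm in diameter, 32 mm above the worktop in the middle of the stop plate; at rest it stands 14 mm proud of the stop face (towards the reader's -x).
- plunger (a joint): How far the plunger is pushed in, m: 0 at rest, 0.014 when its button is flush with the stop face, as it is when a bottle meets the stop plate. It takes 3 N to start it and about 7 N to hold it flush (300 N/m); any more push is borne by the stop plate.
- small_bottle_mid (a point): The smaller brown bottle with a black cap, about 0.08 kg: straight body 38 mm in diameter up to 30 mm above its foot, then sloping in; cap 29 mm in diameter, from 48 to 68 mm above the foot (a good place to grip). At the start it stands upright on the reader's bed between the rails, in front of the plunger. This point is on its axis half-way up, 34 mm above its foot; z up along the axis.
- bottle_mid (a point): The larger brown bottle with a black cap, 0.09 to 0.18 kg, upright on the worktop: smooth round body 50 mm in diameter up to 43 mm above its foot, then sloping shoulders to a cap of 32 mm; 86 mm tall in all. This point is on its axis half-way up, 43 mm above its foot; z up along the axis. It stands left or right of the reader.
- bottle: The same larger brown bottle; origin at the centre of its foot.
- small_bottle: The same smaller bottle; origin at the centre of its foot.
- agar: Clear reagent bottle of pale medium with a white cap, 58 mm in diameter, 103 mm tall, a bystander on the other side of the reader from the larger brown bottle: leave it. Origin at the centre of its foot.
- beaker: Small clear beaker, 47 mm wide, 57 mm tall, a bystander: leave it. Origin at the centre of its foot.
- dish: Open round plastic dish, 62 mm wide, 23 mm tall with its plantlets, a bystander: leave it. Origin at the centre of its foot.
- screen_edge (a point): Middle of the near upright edge of a clear glass side screen of the bench, 5 mm thick, fixed: it runs from this edge along world +x for 470 mm, from the worktop up to 490 mm. All the work lies to its right (world -y); an arm that starts to its left must first come in round this near edge.
- clear_patch (a point): Centre, at worktop height, of a patch of bare worktop that is always free, 80 mm (x) by 80 mm (y), right of everything that is handled and left of the microscope; one good place for the smaller bottle.
There are look-alikes about, which are no part of the job. Leave any green or purple look-alike of the small_bottle alone. Leave any orange or turquoise look-alike of the bottle alone.

How it is judged:
By the outcome, as a careful person would: the job done as asked, in the order asked, and still so for the second after the job is handed in, while the arm keeps its last pose, push and grip.
It also fails if it takes over 72 s, if anything falls off the work surface, if the arm or the gripper's body presses on something with over 40 N, if the wrist force passes 120 N, or if a joint passes its speed limit or range.

### The arm

A 6-joint arm with a two-finger parallel gripper is mounted at the origin on a cart in front of the work surface, level with it; the furniture and walls round the work are solid. World frame = base frame: x ahead of the robot, y to its left, z up, the work surface at z = 0. Lengths are in mm, angles in degrees, forces in N, time in s.
With the tool pointing down it reaches from about 300 to 850 mm from the base axis. Payload 4.2 kg.
Tool frame: the origin (TCP) lies midway between the tips of the shut fingers; the grasp point (between the pads) lies 19 mm behind it; y points along the fingers, z is the direction in which the jaws open and shut, and the axes are right-handed (so a half turn about y gives the same grasp; the last joint's range is limited). The gripper opens to 91 mm and grips with 3 to 60 N. Pads are 32 mm wide; open, the fingers measure 118 mm over their backs; the gripper's body (76 mm by 178 mm) begins 60 mm behind the grasp point.
Start: joints at [69.099, 18.312, 89.639, -0, 72.044, -1.146], TCP at [194.358, 541.173, 213.976] pointing down, gripper open.
Joint ranges: [-177.97, 177.97], [-48.28, 115.42], [12.27, 149.76], [-77.06, 257.06], [2.81, 150.46], [-146.56, 146.56]. Speed limits (degrees/s): [147.25, 147.25, 180, 180, 180, 180].

### API

Orientations are given as [roll, pitch, yaw] about the fixed x, y, z axes, in that order (R = Rz(yaw) Ry(pitch) Rx(roll)).
In Python, from workcell import env gives the robot as it stands.
- The arm moves only by the shell command python3 -m handwheel 'ROWS' [FORCE]. ROWS is JSON, a list of rows, each a list of 3 entries, a list of its own where there are three numbers: the opening, from 0 (shut) to 1 (fully open), then the shift along the tool's x, y, z in mm, then the turn, a rotation vector about the tool's x, y, z in degrees. A call has exactly 10 rows; each row shifts and turns the commanded pose from where the row before left it, along the tool's axes as they then stand; what a row does not reach is not made up. A row lasts 1/12 s, in which the tool goes at most 41.7 mm and 7.16 degrees, less where a joint would pass 70% of its speed; a pose out of reach is approached as far as the arm can. A call is refused whole if a number of a shift passes 41.7 or a number of a turn 7.16, either way. A call with a gripper value outside its range is refused whole. The fingers move at their own pace and stop on an object; FORCE is the grip in N (left out, the last holds). Time passes only in rows, so rows that do not move let the fingers close, or fill a call up. It gives the time, the measured TCP pose, the force and the opening at its end, in the units of the state.
- env.state(): the state, without advancing time (a new reading comes with each control period).
- env.grab_frame(name): name is "scene" or "top" or "wrist"; returns the picture (400x640x3 uint8, red, green, blue); there is no depth.
- env.camera_info(name): a dict with "fx", "fy", "cx", "cy" (pixels), "k1" (the pictures are not rectified: a ray, as slopes to the right and down, at radius r is drawn at 1 + k1 r^2 times it, then the intrinsics apply), "camera_from_world" (4x4, takes a point from world to camera coordinates); the wrist camera has in their place "mount" (4x4, takes a point from camera to tool coordinates, whose origin is the TCP and whose axes are the tool frame's). Camera axes: x right, y down, z forward; pixel columns grow to the right and rows downward; lengths in mm; the calibration is good to about 2 mm. A picture is of the moment at which its call begins: read the wrist's pose just before it. camera_info takes no time and is no camera call.
- env.job_done(): hands the job in, once; it reports no verdict.
Trained networks look in the newest picture that a camera, given by its name, has taken for a name from the list of things; names that differ only in an ending like _2 or _b are one class to them, and where a whole thing is asked for, a point or a joint stands for the part that bears it (a point fixed in the world has none). Each returns a list of dicts, best first, with "p" (0 to 1); they miss things now and then, are a little off and sometimes report something else, mostly with a low value. They report only what shows in the picture. A call takes as long as a camera call. They do not tell look-alikes from the thing itself.
- env.masks_of(camera, label): "region" (400x640 bool, what is visible of it) and "location" ([column, row] in pixels, amid what is visible of it).
The state is a dict: "time_s": time; "qpos": joint angles; "qvel": joint speeds; "effort": joint torques, N m; "ee_pos": TCP position; "ee_rot": TCP orientation; "force": force on the tool from outside, world axes, zero at the start; "torque": the same for the moment, N m; "gripper_width": finger opening in mm.
Only numpy, scipy, OpenCV 4.12 (cv2) and the standard library are available. Lean on these libraries where they do the work, as an engineer would, in place of code of your own. Each camera call takes 0.05 s, during which the arm holds its last target.

## Working session

There is one attempt and no reset: what is moved stays moved. The work goes in short steps, Python scripts to look and compute and a shell command to move; the robot and the scene stay as the last step left them, time stands still between calls to the robot, and variables do not carry over. Pictures are saved under pics/ and viewed, and the job is handed in when it is done.

```bash
ls; mkdir -p pics
python3 - <<'E'
from workcell import env
import cv2
s=env.state(); print(s)
for n in ("scene","top","wrist"):
    f=env.grab_frame(n); cv2.imwrite(f"pics/{n}0.png",f[:,:,::-1])
    print(n,env.camera_info(n))
E
```

```text
pics
{'time_s': 0.0, 'qpos': array([ 6.90970602e+01,  1.83507209e+01,  8.97057757e+01, -2.85609360e-03,
        7.20441180e+01, -1.14626141e+00]), 'qvel': array([-0.01821894,  0.0652635 , -0.04611027,  0.00111205, -0.10191279,
        0.02756552]), 'effort': array([-9.52630580e-04, -4.12462556e+01, -2.31972277e+01,  7.27437995e-02,
        4.57263901e-02, -1.17679328e-04]), 'ee_pos': array([194.20281456, 540.67621048, 213.13378169]), 'ee_rot': array([-9.01006488e+01, -7.02127486e-04, -1.97557949e+01]), 'force': array([ 0.30674331, -0.30851131,  0.08068889]), 'torque': array([-0.01769868,  0.02729449, -0.03473316]), 'gripper_width': 90.7691442545055}
scene {'fx': 513.640944466179, 'fy': 513.640944466179, 'cx': 325.73305546645236, 'cy': 193.89959057909505, 'k1': -0.06087117335299269, 'camera_from_world': array([[ 6.61106690e-01, -7.50108911e-01,  1.65700269e-02,
        -2.89941855e+02],
       [-4.13416460e-01, -3.82615642e-01, -8.26251839e-01,
         3.28138258e+02],
       [ 6.26118819e-01,  5.39390296e-01, -5.63057131e-01,
         1.37744136e+03],
       [ 0.00000000e+00,  0.000
[... 339 characters left out ...]
-1.29852497e-01,
         5.21842036e+02],
       [ 1.29653755e-01,  1.24581819e-02, -9.91481063e-01,
         1.51410683e+03],
       [ 0.00000000e+00,  0.00000000e+00,  0.00000000e+00,
         1.00000000e+00]])}
wrist {'fx': 350.0623665327488, 'fy': 350.0623665327488, 'cx': 321.17722722269576, 'cy': 189.469294835449, 'k1': -0.07617124145497459, 'mount': array([[-4.39852018e-04,  9.66514703e-01,  2.56610866e-01,
        -7.13244277e+01],
       [-2.50149349e-04, -2.56610989e-01,  9.66514738e-01,
        -1.70149665e+02],
       [ 9.99999872e-01,  3.60932416e-04,  3.54643885e-04,
        -5.37819137e-01],
       [ 0.00000000e+00,  0.00000000e+00,  0.00000000e+00,
         1.00000000e+00]])}
```

View pics/scene0.png

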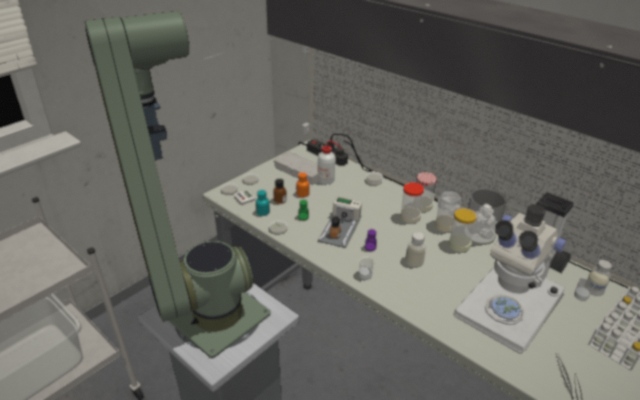

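View pics/top0.png

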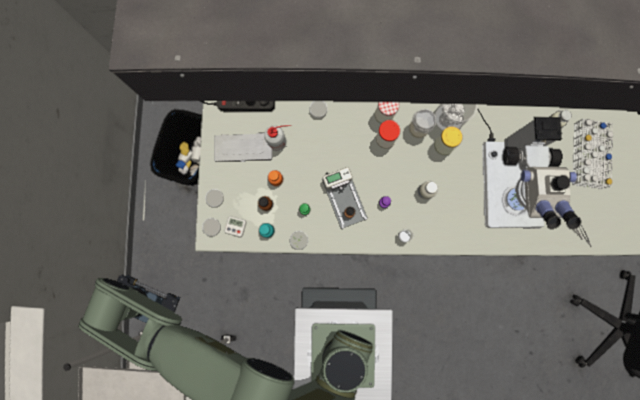

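View pics/wrist0.png

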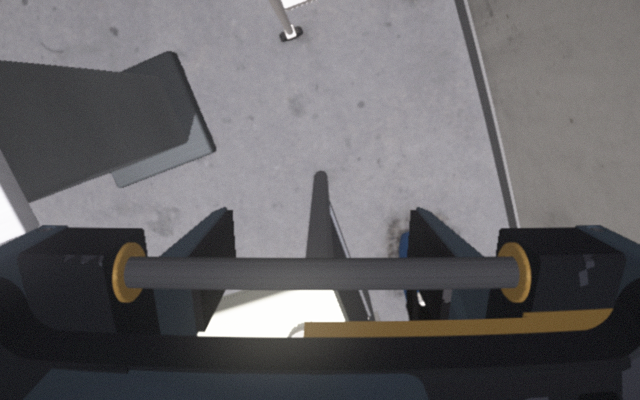

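```bash
cat > h.py <<'E'
from workcell import env
import numpy as np, cv2
from scipy.spatial.transform import Rotation as R
def camT(n, s=None):
    ci=env.camera_info(n)
    if n!="wrist": return ci, np.array(ci["camera_from_world"])
    T=np.eye(4); T[:3,:3]=R.from_euler("xyz",s["ee_rot"],degrees=True).as_matrix(); T[:3,3]=s["ee_pos"]
    return ci, np.linalg.inv(T@np.array(ci["mount"]))
def KD(ci):
    return np.array([[ci["fx"],0,ci["cx"]],[0,ci["fy"],ci["cy"]],[0,0,1.]]), np.array([ci["k1"],0,0,0,0.])
def proj(n,P,s=None):
    ci,T=camT(n,s); K,D=KD(ci)
    P=np.atleast_2d(np.array(P,float)); 
    return cv2.projectPoints(P,cv2.Rodrigues(T[:3,:3])[0],T[:3,3],K,D)[0].reshape(-1,2)
def back(n,uv,z,s=None):
    ci,T=camT(n,s); K,D=KD(ci)
    uv=np.array(uv,float).reshape(-1,1,2)
    d=cv2.undistortPoints(uv,K,D).reshape(-1,2); d=np.c_[d,np.ones(len(d))]
    Rt=T[:3,:3].T; c=-Rt@T[:3,3]; w=d@Rt.T
    return c+w*((z-c[2])/w[:,2])[:,None]
def ray2(uvA,nA,uvB,nB,sA=None,sB=None):
    # least-squares intersection
    A=np.zeros((3,3));b=np.zeros(3)
    for uv,n,s in((uvA,nA,sA),(uvB,nB,sB)):
        p=back(n,[uv],0,s)[0];q=back(n,[uv],100,s)[0];d=(q-p)/np.linalg.norm(q-p)
        M=np.eye(3)-np.outer(d,d);A+=M;b+=M@p
    return np.linalg.solve(A,b)
def save(name,img,crop=None,k=1):
    if crop: img=img[crop[1]:crop[3],crop[0]:crop[2]]
    cv2.imwrite(f"pics/{name}.png",cv2.resize(img,None,fx=k,fy=k,interpolation=cv2.INTER_CUBIC)[:,:,::-1])
E
python3 - <<'E'
from h import *
f=env.grab_frame("top"); save("topz",f,(190,90,450,260),3)
g=env.grab_frame("scene"); save("scenez",g,(200,130,440,290),3)
for cam in("top","scene"):
  for l in ("bottle","small_bottle","reader","screen_edge","agar","beaker","dish","plunger","stop_plate"):
    try: r=env.masks_of(cam,l)
    except Exception as e: print(l,e);continue
    print(cam,l,[(round(x["p"],2),np.round(x["location"]).tolist(),int(x["region"].sum()),np.round(back(cam,x["location"],40)[0][:2]).tolist()) for x in r][:5])
E
```

```text
top bottle [(0.68, [261.0, 230.0], 190, [402.0, 274.0]), (0.65, [263.0, 202.0], 171, [496.0, 270.0]), (0.62, [272.0, 176.0], 171, [581.0, 241.0])]
top small_bottle [(0.66, [386.0, 204.0], 106, [494.0, -132.0])]
top reader [(0.95, [344.0, 197.0], 1571, [516.0, 4.0])]
screen_edge it knows: agar, beaker, bed_home, bottle, bottle_mid, dish, plunger, plunger_tip, reader, small_bottle, small_bottle_mid, stop_face, stop_plate
top agar [(0.81, [426.0, 193.0], 275, [533.0, -267.0]), (0.24, [406.0, 232.0], 166, [404.0, -198.0])]
top beaker [(0.66, [401.0, 235.0], 169, [396.0, -182.0])]
top dish [(0.76, [300.0, 239.0], 271, [375.0, 146.0])]
top plunger [(0.74, [343.0, 196.0], 1595, [520.0, 7.0])]
top stop_plate []
scene bottle [(0.85, [301.0, 184.0], 277, [577.0, 242.0]), (0.67, [262.0, 202.0], 327, [407.0, 261.0]), (0.61, [279.0, 191.0], 302, [491.0, 266.0]), (0.58, [344.0, 213.0], 235, [544.0, 15.0])]
scene small_bottle [(0.62, [303.0, 208.0], 199, [475.0, 134.0]), (0.5, [370.0, 242.0], 238, [486.0, -140.0]), (0.47, [334.0, 229.0], 231, [459.0, -15.0])]
scene reader [(0.8, [345.0, 215.0], 1173, [540.0, 5.0])]
screen_edge it knows: agar, beaker, bed_home, bottle, bottle_mid, dish, plunger, plunger_tip, reader, small_bottle, small_bottle_mid, stop_face, stop_plate
scene agar [(0.9, [413.0, 249.0], 562, [546.0, -259.0])]
scene beaker [(0.62, [367.0, 265.0], 279, [394.0, -198.0]), (0.52, [334.0, 228.0], 207, [464.0, -12.0])]
scene dish [(0.78, [279.0, 228.0], 205, [343.0, 116.0])]
scene plunger [(0.17, [416.0, 250.0], 611, [548.0, -269.0])]
scene stop_plate [(0.73, [332.0, 228.0], 227, [457.0, -8.0]), (0.6, [343.0, 212.0], 194, [548.0, 19.0])]
```

View pics/topz.png

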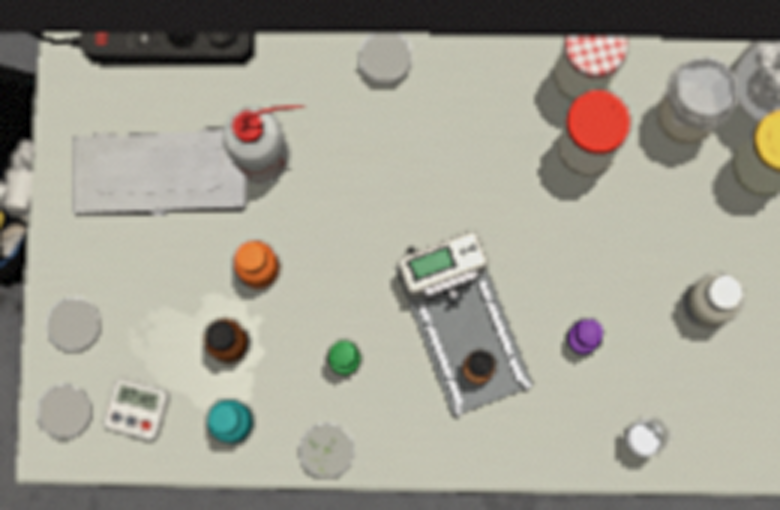

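View pics/scenez.png

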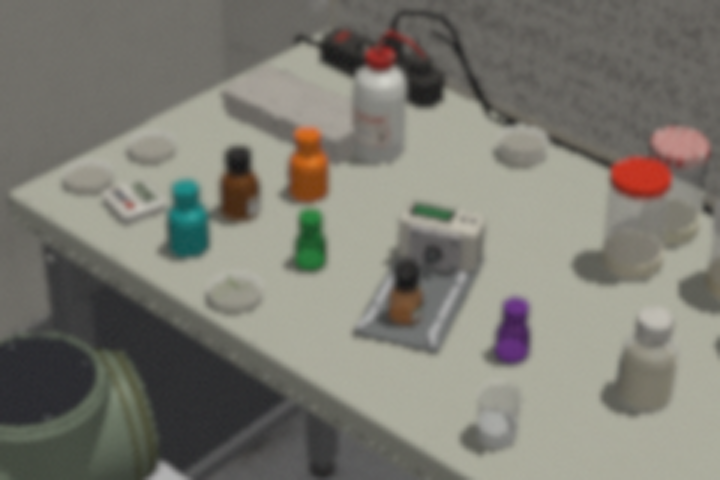

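Run:
```python
from h import *
f=env.grab_frame("top"); 
g=cv2.createCLAHE(4,(4,4)).apply(cv2.cvtColor(f,cv2.COLOR_RGB2GRAY)); g=cv2.cvtColor(g,cv2.COLOR_GRAY2RGB)
save("topL",g,(90,80,290,330),3)
f=env.grab_frame("scene");g=cv2.createCLAHE(4,(4,4)).apply(cv2.cvtColor(f,cv2.COLOR_RGB2GRAY)); g=cv2.cvtColor(g,cv2.COLOR_GRAY2RGB)
save("sceneL",g,(90,30,350,230),3)
print(back("top",[(143,182),(143,220)],490), back("top",[(198,250),(205,102),(640,255)],0))
```

```text
[[485.86397683 494.87630083 490.        ]
 [395.53071618 488.73762007 490.        ]] [[  333.26781424   489.38780816     0.        ]
 [  848.25772087   493.34548873     0.        ]
 [  332.13142016 -1046.99212536     0.        ]]
```

View pics/topL.png

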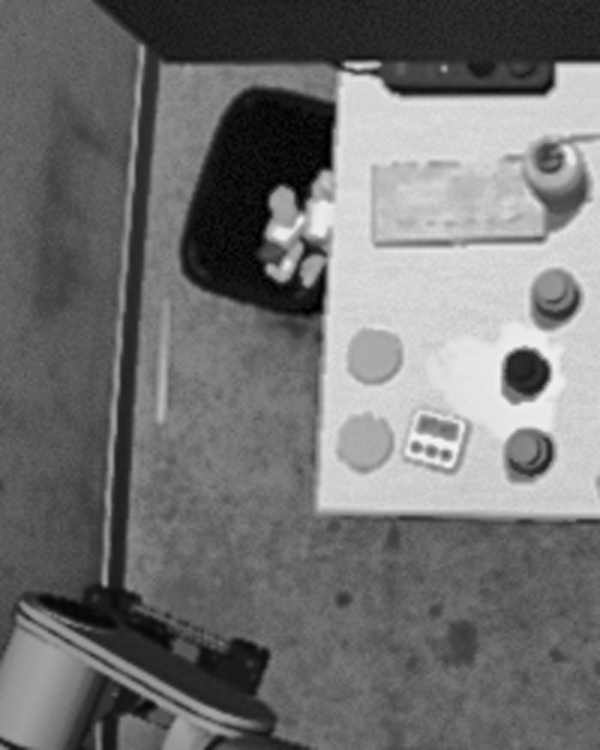

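View pics/sceneL.png

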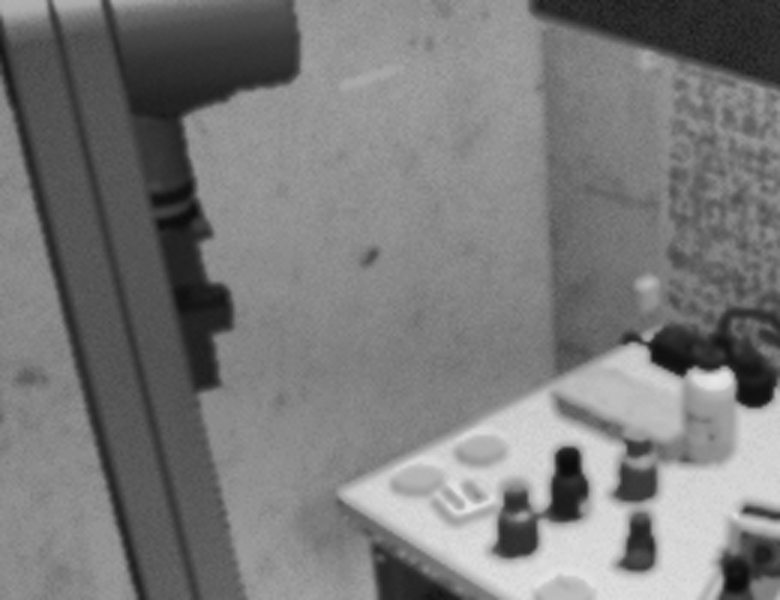

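```bash
python3 - <<'E'
from h import *
print(proj("scene",[(486,495,490),(395,489,490),(333,489,490),(333,489,0),(486,495,0)]))
# reader coarse
P=back("top",[(190+458/3,90+415/3),(190+532/3,90+388/3)],8);print(P)
d=P[1]-P[0];print(np.degrees(np.arctan2(d[0],-d[1])), "free spot:",back("top",[(450,215),(480,215)],0))
print("caps",back("top",[(349,212),(264,201)],76))
E
python3 -m handwheel '[[1,[10.5,0,-18.6],[0,0,0]],[1,[10.5,0,-18.6],[0,0,0]],[1,[10.5,0,-18.6],[0,0,0]],[1,[10.5,0,-18.6],[0,0,0]],[1,[10.5,0,-18.6],[0,0,0]],[1,[10.5,0,-18.6],[0,0,0]],[1,[10.5,0,-18.6],[0,0,0]],[1,[10.5,0,-18.6],[0,0,0]],[1,[10.5,0,-18.6],[0,0,0]],[1,[10.5,0,-18.6],[0,0,0]]]' 20
```

```text
[[224.57317202  51.51963725]
 [203.27371951  58.91426148]
 [187.07617257  63.97528584]
 [204.90631357 194.83265043]
 [236.30219284 177.5425778 ]]
[[415.08279497   6.2554644    8.        ]
 [446.32279176 -75.26201594   8.        ]]
20.968363565937935 free spot: [[ 465.75802728 -354.80062764    0.        ]
 [ 467.19631343 -458.12155429    0.        ]]
caps [[463.24228055 -11.21016259  76.        ]
 [493.81967807 261.00495678  76.        ]]
time_s: 1.98
ee_pos: [230.3, 329.6, 214.1]
ee_rot: [-90.0, -0.0, -19.7]
force: [0.2, -0.0, 0.3]
gripper_width: 91.3
```

```bash
python3 -m handwheel '[[1,[28.6,0,-20.6],[0,-4.07,0]],[1,[27.1,0,-22.6],[0,-4.07,0]],[1,[25.4,0,-24.4],[0,-4.07,0]],[1,[23.6,0,-26.1],[0,-4.07,0]],[1,[21.7,0,-27.8],[0,-4.07,0]],[1,[19.7,0,-29.2],[0,-4.07,0]],[1,[17.5,0,-30.5],[0,-4.07,0]],[1,[15.4,0,-31.8],[0,-4.07,0]],[1,[13,0,-32.8],[0,-4.07,0]],[1,[10.7,0,-33.5],[0,-4.07,0]]]'
python3 - <<'E'
from h import *
s=env.state();f=env.grab_frame("wrist");save("w1",f)
print(s["ee_pos"],s["ee_rot"])
for l in("small_bottle","reader","bottle","stop_plate"):
    print(l,[(round(x["p"],2),np.round(x["location"]).tolist(),int(x["region"].sum())) for x in env.masks_of("wrist",l)])
E
```

```text
time_s: 2.82
ee_pos: [430.7, 38.6, 214.2]
ee_rot: [-90.0, -0.0, 21.1]
force: [1.5, 0.8, 0.1]
gripper_width: 91.2
[430.7462927   38.58987232 214.2011044 ] [-8.99994668e+01 -4.78739550e-02  2.11163582e+01]
small_bottle [(0.92, [258.0, 188.0], 1431), (0.76, [143.0, 176.0], 1844), (0.63, [388.0, 234.0], 1342)]
reader [(0.61, [269.0, 217.0], 10296), (0.18, [258.0, 184.0], 1430)]
bottle [(0.76, [514.0, 212.0], 2019), (0.72, [421.0, 315.0], 298)]
stop_plate []
```

View pics/w1.png

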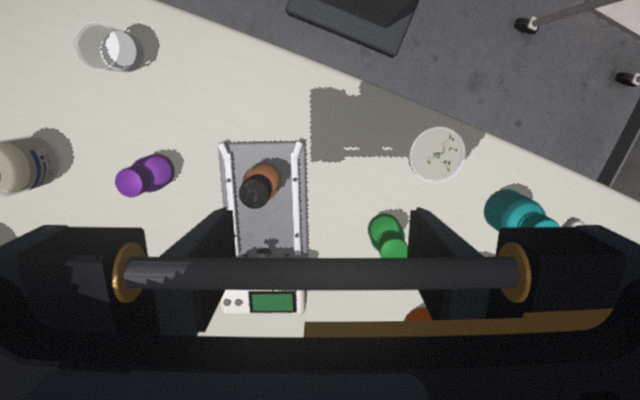

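Run:
```python
from h import *
f=cv2.imread("pics/w1.png")[:,:,::-1]
save("w1z",f,(200,125,330,325),3.9)
```

```text
(no output)
```

View pics/w1z.png

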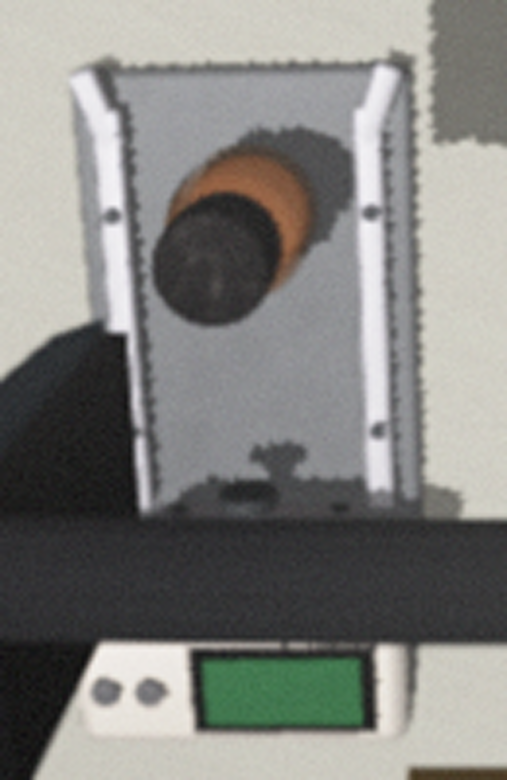

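```bash
cat > w1m.py <<'E'
from h import *
s=dict(ee_pos=np.array([430.746,38.590,214.201]),ee_rot=np.array([-89.9995,-.0479,21.1164]))
px=lambda a:np.array(a)/3.9+[200,125]
r=back("wrist",px([(366,150),(379,480),(371,211),(377,431)]),16,s);l=back("wrist",px([(108,150),(118,320),(112,215)]),16,s)
for q in(r,l):
    d=q[1]-q[0];print(np.degrees(np.arctan2(d[1],d[0])),np.round(q[:,:2],1).tolist())
print("near edge",back("wrist",px([(110,66),(240,68),(385,68)]),8,s))
print("cap",back("wrist",px([(214,262)]),76,s),"foot",back("wrist",px([(250,210)]),8,s))
yaw=np.radians(21.1);ux=np.array([np.cos(yaw),np.sin(yaw)]);uy=np.array([-ux[1],ux[0]])
for n,q in(("r",r),("l",l)): print(n,q[:,:2]@uy)
print("lcd",back("wrist",px([(193,735),(370,730)]),64,s))
E
python3 w1m.py
```

```text
22.185077395507957 [[439.2, 9.5], [530.0, 46.6], [454.8, 16.7], [515.7, 40.7]]
20.565848669123575 [[464.7, -56.9], [510.7, -39.7], [481.9, -50.4]]
near edge [[444.0846056  -64.98783515   8.        ]
 [431.69439575 -30.95625464   8.        ]
 [417.31374801   6.49575669   8.        ]]
cap [[464.83588431 -14.30336598  76.        ]] foot [[468.86496989 -15.33648739   8.        ]]
r [-149.19759113 -147.34032945 -148.13293291 -147.63608636]
l [-220.39259985 -220.8503252  -220.48560155]
lcd [[597.92134122  20.71938992  64.        ]
 [578.61245053  65.01422788  64.        ]]
```

```bash
python3 -m handwheel '[[1,[3.5,8,-15.6],[0,0,0]],[1,[3.5,8,-15.6],[0,0,0]],[1,[3.5,8,-15.6],[0,0,0]],[1,[3.3,8,-15.6],[0,0,0]],[1,[0,17,0],[0,0,0]],[1,[0,17,0],[0,0,0]],[1,[0,17,0],[0,0,0]],[1,[0,17,0],[0,0,0]],[1,[0,17,0],[0,0,0]],[1,[0,0,0],[0,0,0]]]'
python3 - <<'E'
from h import *
s=env.state();f=env.grab_frame("wrist");save("w2",f)
print(s["ee_pos"],s["ee_rot"])
E
```

```text
time_s: 3.9
ee_pos: [462.2, -11.3, 94.5]
ee_rot: [-89.8, 0.3, 21.1]
force: [0.4, 0.8, -0.0]
gripper_width: 91.4
[462.21477545 -11.3380487   94.48182424] [-89.82520392   0.3365649   21.05271473]
```

View pics/w2.png

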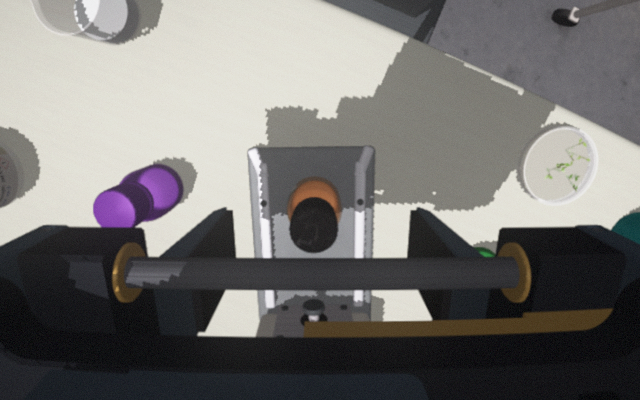

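Run:
```python
from h import *
s=dict(ee_pos=np.array([462.215,-11.338,94.482]),ee_rot=np.array([-89.825,.3366,21.0527]))
f=cv2.imread("pics/w2.png")[:,:,::-1]; save("w2z",f,(230,135,400,335),3.5)
t=np.radians(21.1);ux=np.array([np.cos(t),np.sin(t)]);uy=np.array([-ux[1],ux[0]])
p=back("wrist",[(313,228)],76,s)[0][:2]; d=p-env.state()["ee_pos"][:2]
print(p,"tool dx,dz",d@ux,d@uy, env.state()["ee_pos"])
```

```text
[465.16980731 -16.09514623] tool dx,dz -0.018779933158009632 -4.863110896632811 [463.43662372 -11.55132901  95.98789063]
```

View pics/w2z.png

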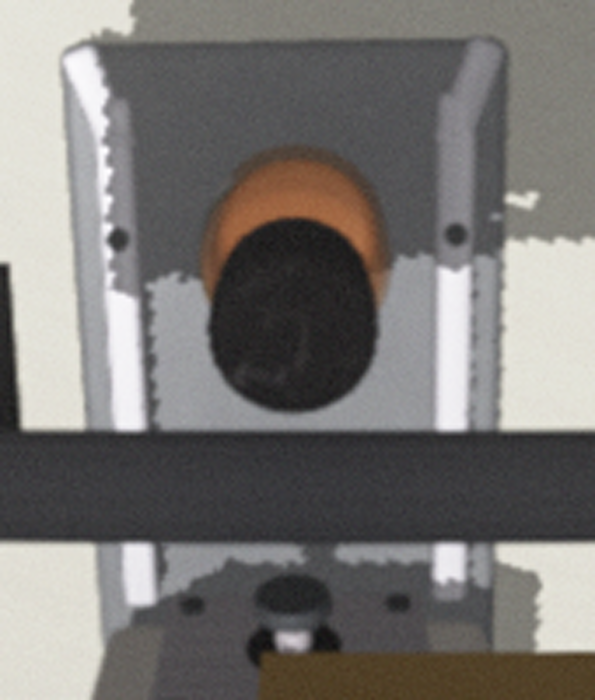

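```bash
python3 -m handwheel '[[1,[0,9,-1.2],[0,0,0]],[1,[0,13,-1.2],[0,0,0]],[1,[0,13,-1.1],[0,0,0]],[1,[0,13,-1.1],[0,0,0]],[1,[0,0,0],[0,0,0]],[0.15,[0,0,0],[0,0,0]],[0.15,[0,0,0],[0,0,0]],[0.15,[0,0,0],[0,0,0]],[0.15,[0,0,0],[0,0,0]],[0.15,[0,0,0],[0,0,0]]]' 20
python3 -c "
from h import *
s=env.state();print(s['ee_pos'],s['force'],s['gripper_width'])"
```

```text
time_s: 4.78
ee_pos: [467.3, -17.3, 49.6]
ee_rot: [-90.0, -0.1, 20.9]
force: [-0.6, -0.5, 0.5]
gripper_width: 60.7
[467.27377189 -17.28229464  49.56270624] [-0.61891761 -0.53051164  0.5080818 ] 60.654209453012946
```

```bash
python3 -m handwheel '[[0.15,[0,0,0],[0,0,0]],[0.15,[0,0,0],[0,0,0]],[0.15,[0,0,0],[0,0,0]],[0.15,[0,0,0],[0,0,0]],[0.15,[0,0,0],[0,0,0]],[0.15,[0,0,0],[0,0,0]],[0.15,[0,0,0],[0,0,0]],[0.15,[0,-8,0],[0,0,0]],[0.15,[0,-12,0],[0,0,0]],[0.15,[0,-16,0],[0,0,0]]]' 20
python3 -c "
from h import *
s=env.state();print(s['ee_pos'],s['force'],s['gripper_width'])
f=env.grab_frame('wrist');save('w3',f,(150,50,500,350),2)
f=env.grab_frame('top');save('t3',f,(300,100,560,280),3)
"
```

```text
time_s: 5.62
ee_pos: [466.1, -17.3, 84.9]
ee_rot: [-89.9, 0.1, 20.9]
force: [0.5, -0.1, -1.1]
gripper_width: 29.9
[466.05203507 -17.33497881  84.91838324] [ 0.54475793 -0.10319205 -1.06277852] 29.92536481432492
```

View pics/w3.png

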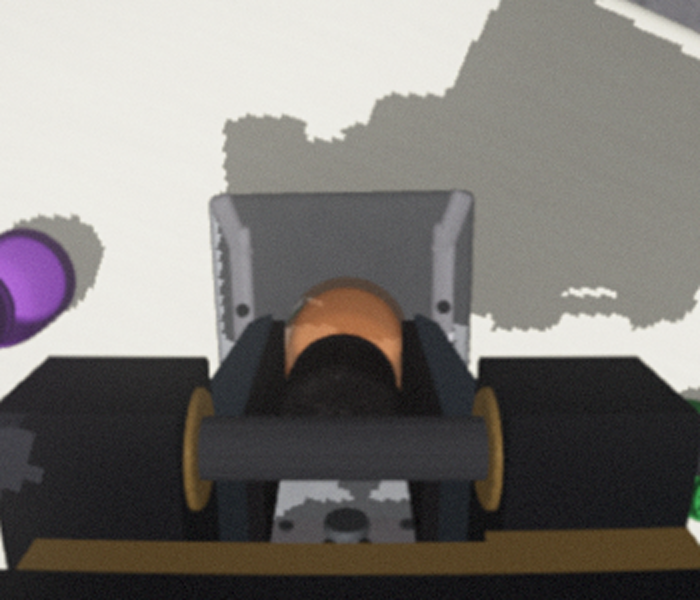

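View pics/t3.png

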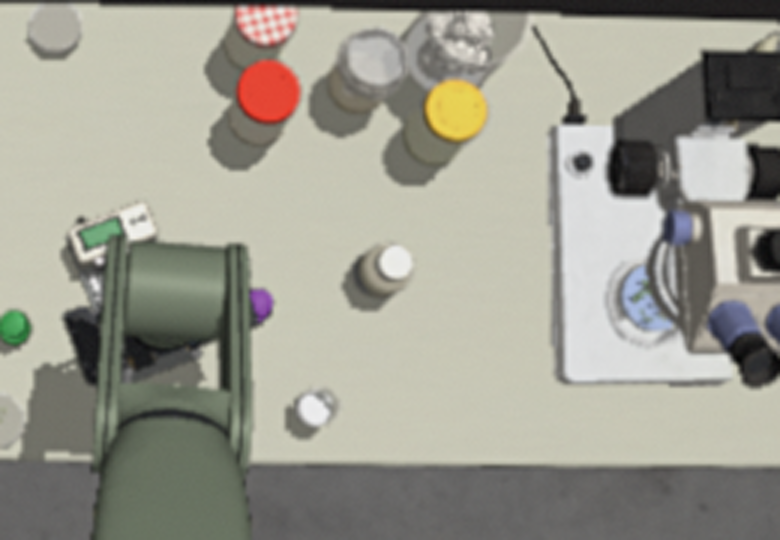

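```bash
python3 -m handwheel '[[0.15,[0,-33,0],[0,0,0]],[0.15,[0,-33,0],[0,0,0]],[0.15,[0,-33,0],[0,0,0]],[0.15,[-6,0,-15],[0,0,0]],[0.15,[-12.6,0,-30.9],[0,0,0]],[0.15,[-12.6,0,-30.9],[0,0,0]],[0.15,[-12.6,0,-30.9],[0,0,0]],[0.15,[-12.6,0,-30.9],[0,0,0]],[0.15,[-12.6,0,-30.9],[0,0,0]],[0.15,[-12.6,0,-30.9],[0,0,0]]]'
python3 -m handwheel '[[0.15,[-12.6,0,-30.9],[0,0,0]],[0.15,[-12.6,0,-30.9],[0,0,0]],[0.15,[-12,0,-29],[0,0,0]],[0.15,[-7,0,-17.5],[0,0,0]],[0.15,[0,0,0],[0,0,0]],[0.15,[0,10,0],[0,0,0]],[0.15,[0,20,0],[0,0,0]],[0.15,[0,20,0],[0,0,0]],[0.15,[0,20,0],[0,0,0]],[0.15,[0,15,0],[0,0,0]]]'
python3 -c "
from h import *
s=env.state();print(s['ee_pos'],s['force'],s['gripper_width'])
f=env.grab_frame('wrist');save('w4',f)
f=env.grab_frame('top');save('t4',f,(300,100,560,280),3)
"
```

```text
time_s: 6.55
ee_pos: [461.7, -235.1, 183.3]
ee_rot: [-90.0, 0.0, 20.9]
force: [-0.3, 0.4, 0.3]
gripper_width: 30.1
time_s: 7.38
ee_pos: [464.0, -340.4, 96.5]
ee_rot: [-90.3, 0.9, 20.1]
force: [-0.3, -0.2, -0.5]
gripper_width: 29.7
[ 463.95476322 -340.39542886   96.49972831] [-0.33096241 -0.15864468 -0.51406114] 29.73757793365463
```

View pics/w4.png

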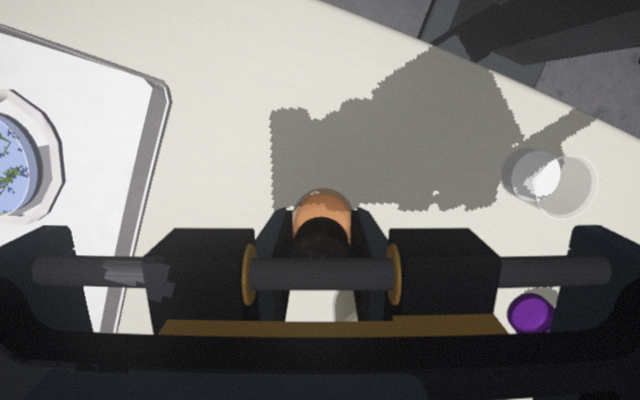

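View pics/t4.png

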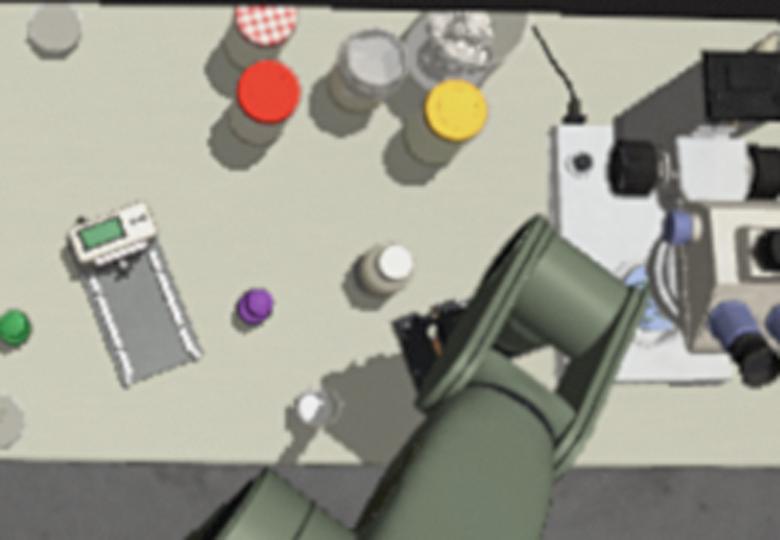

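```bash
python3 -m handwheel '[[0.15,[0,12,0],[0,0,0]],[0.15,[0,15,0],[0,0,0]],[0.15,[0,12,0],[0,0,0]],[0.15,[0,8,0],[0,0,0]],[0.15,[0,4,0],[0,0,0]],[0.15,[0,2,0],[0,0,0]],[0.15,[0,2,0],[0,0,0]],[0.15,[0,1,0],[0,0,0]],[0.15,[0,0,0],[0,0,0]],[0.15,[0,0,0],[0,0,0]]]'
python3 -c "
from h import *
s=env.state();print(s['ee_pos'],s['force'],s['gripper_width'])
f=env.grab_frame('scene');save('s5',f,(320,170,520,330),4)
"
```

```text
time_s: 8.32
ee_pos: [464.6, -344.2, 43.3]
ee_rot: [-90.6, 0.7, 20.0]
force: [1.0, -0.3, -0.7]
gripper_width: 29.4
[ 464.6358107  -344.21998722   43.30794092] [ 0.9510421  -0.32122157 -0.72886778] 29.409592768482433
```

View pics/s5.png

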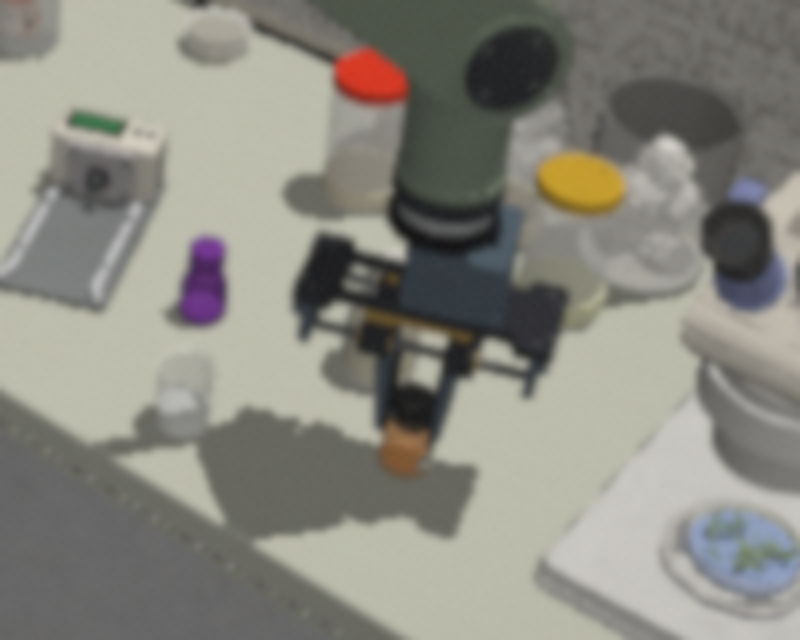

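```bash
python3 -m handwheel '[[0.15,[0,0.7,0],[0,0,0]],[0.15,[0,0.7,0],[0,0,0]],[0.15,[0,0.6,0],[0,0,0]],[0.15,[0,0,0],[0,0,0]],[0.15,[0,0,0],[0,0,0]],[0.15,[0,0,0],[0,0,0]],[0.15,[0,0,0],[0,0,0]],[0.15,[0,0,0],[0,0,0]],[0.15,[0,0,0],[0,0,0]],[0.15,[0,0,0],[0,0,0]]]'
python3 -c "
from h import *
s=env.state();print(s['ee_pos'],s['ee_rot'],s['force'],s['torque'])
"
```

```text
time_s: 9.2
ee_pos: [464.4, -344.1, 40.9]
ee_rot: [-90.5, 0.8, 20.0]
force: [0.2, 0.5, -0.2]
gripper_width: 29.6
[ 464.37146038 -344.10565389   40.89229488] [-90.52322606   0.77030996  19.96673744] [ 0.2276081   0.53857487 -0.21279965] [ 0.04775253 -0.01090779 -0.01299516]
```

```bash
python3 -m handwheel '[[0.15,[0,0.5,0],[0,0,0]],[0.15,[0,0.5,0],[0,0,0]],[0.15,[0,0,0],[0,0,0]],[0.15,[0,0,0],[0,0,0]],[0.15,[0,0,0],[0,0,0]],[0.15,[0,0,0],[0,0,0]],[0.15,[0,0,0],[0,0,0]],[0.15,[0,0,0],[0,0,0]],[0.15,[0,0,0],[0,0,0]],[0.15,[0,0,0],[0,0,0]]]'
python3 -c "
from h import *
s=env.state();print(s['ee_pos'],s['ee_rot'],s['force'],s['torque'])
"
```

```text
time_s: 10.03
ee_pos: [464.5, -344.1, 40.7]
ee_rot: [-90.5, 0.8, 20.0]
force: [-1.7, 1.3, 5.7]
gripper_width: 29.7
[ 464.4664102  -344.11737734   40.71376939] [-90.54552183   0.7507643   19.96486133] [-1.6642996   1.33807108  5.70833074] [0.21816622 0.26178591 0.01365471]
```

```bash
python3 -m handwheel '[[0.15,[0,-0.4,0],[0,0,0]],[0.36,[0,0,0],[0,0,0]],[0.4,[0,0,0],[0,0,0]],[0.6,[0,0,0],[0,0,0]],[0.8,[0,0,0],[0,0,0]],[0.8,[0,0,0],[0,0,0]],[0.8,[0,-10,0],[0,0,0]],[0.8,[0,-20,0],[0,0,0]],[1,[0,-30,0],[0,0,0]],[1,[0,-35,0],[0,0,0]]]' 20
python3 -c "
from h import *
s=env.state();print(s['ee_pos'],s['ee_rot'],s['force'])
f=env.grab_frame('scene');save('s6',f,(320,170,520,330),4)
"
```

```text
time_s: 10.87
ee_pos: [464.3, -342.1, 135.4]
ee_rot: [-90.3, 0.9, 20.0]
force: [-0.6, -0.6, 0.3]
gripper_width: 80.0
[ 464.31211205 -342.09002773  135.42006897] [-90.34340445   0.88604972  19.97213017] [-0.61653175 -0.63229992  0.31761276]
```

View pics/s6.png

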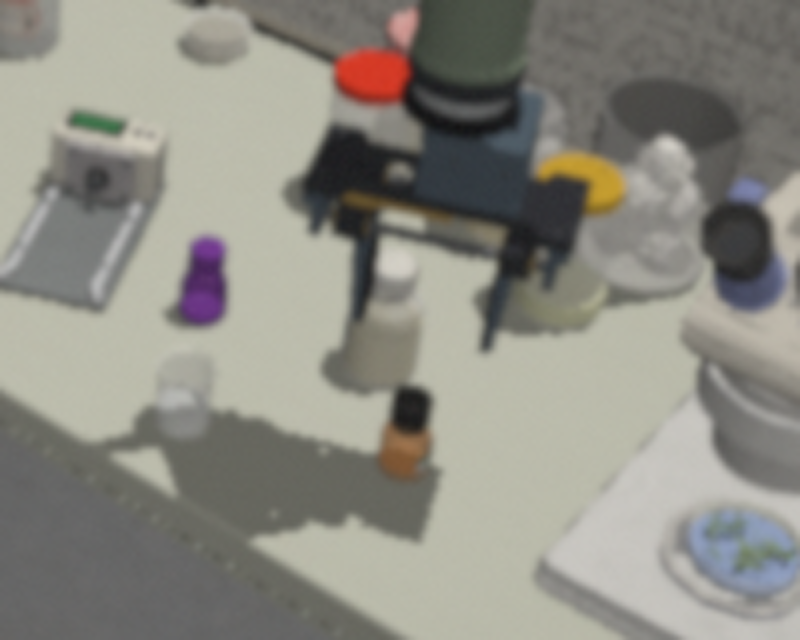

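```bash
python3 -c "
from h import *
a=R.from_euler('xyz',[-90.34,.89,19.97],degrees=True);b=R.from_euler('xyz',[-90,0,21.1],degrees=True)
print((a.inv()*b).as_rotvec(degrees=True))"
python3 -m handwheel '[[1,[0,-38,0],[0,0,0]],[1,[0,-38,0],[0,0,0]],[1,[6,0,18],[0,0,0]],[1,[10.5,0,32.5],[0,0,0]],[1,[10.5,0,32.5],[0,0,0]],[1,[10.5,0,32.5],[0,0,0]],[1,[10.5,0,32.5],[0,0,0]],[1,[10.5,0,32.5],[0,0,0]],[1,[10.5,0,32.5],[0,0,0]],[1,[10.5,0,32.5],[0,0,0]]]'
```

```text
[ 0.33120576 -1.12733328 -0.89332118]
time_s: 11.75
ee_pos: [456.6, -82.5, 208.6]
ee_rot: [-90.6, 0.7, 19.9]
force: [0.7, 0.3, -0.8]
gripper_width: 91.1
```

```bash
python3 -m handwheel '[[1,[9.5,0,32.5],[0.45,-1.1,-0.8]],[1,[9.5,0,32.5],[0,0,0]],[1,[9.5,0,32.5],[0,0,0]],[1,[9.5,0,32.5],[0,0,0]],[1,[9.5,0,32.5],[0,0,0]],[1,[9.5,0,32.5],[0,0,0]],[1,[9.5,0,32.5],[0,0,0]],[1,[9.5,0,32.5],[0,0,0]],[1,[9,0,30],[0,0,0]],[1,[7,0,20],[0,0,0]]]'
python3 - <<'E'
from h import *
s=env.state();f=env.grab_frame("wrist");save("w7",f)
print(s["ee_pos"].tolist(),s["ee_rot"].tolist())
for l in("bottle","small_bottle"):
    print(l,[(round(x["p"],2),np.round(x["location"]).tolist(),int(x["region"].sum())) for x in env.masks_of("wrist",l)])
E
```

```text
time_s: 12.58
ee_pos: [431.4, 241.1, 208.0]
ee_rot: [-90.0, -0.1, 21.2]
force: [0.4, -0.6, -0.6]
gripper_width: 91.4
[431.4297517077381, 241.1448343815158, 207.97003048818075] [-90.0078580515366, -0.1112140519823212, 21.17248922320918]
bottle [(0.87, [320.0, 232.0], 2279), (0.69, [343.0, 150.0], 2191), (0.65, [263.0, 306.0], 1333)]
small_bottle [(0.72, [0.0, 112.0], 185), (0.72, [207.0, 171.0], 1671)]
```

View pics/w7.png

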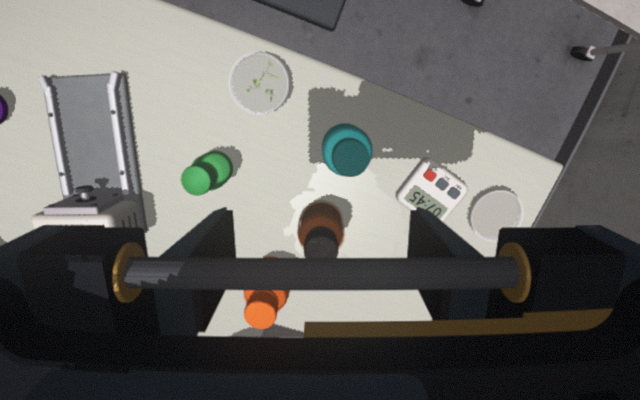

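Run:
```python
from h import *
s=dict(ee_pos=np.array([431.43,241.145,207.97]),ee_rot=np.array([-90.0079,-.1112,21.1725]))
f=cv2.imread("pics/w7.png")[:,:,::-1].copy(); 
for z,r,c in((0,25,(0,255,0)),(43,25,(255,255,0)),(86,16,(255,0,255))):
    a=np.linspace(0,6.28,60);x0,y0=496,266
    for u,v in proj("wrist",np.c_[x0+r*np.cos(a),y0+r*np.sin(a),z+0*a],s): f[int(round(v)),int(round(u))]=c
save("w7z",f,(230,100,420,340),3.1)
for cam in("top","scene"):
    env.grab_frame(cam)
    for x in env.masks_of(cam,"bottle"): 
        m=x["region"];v,u=np.nonzero(m);print(cam,x["p"],u.min(),u.max(),v.min(),v.max())
print(back("top",[(264,201),(263,202)],86))
```

```text
top 0.63 268 282 171 186
top 0.49 258 273 224 237
scene 0.69 273 286 178 203
scene 0.61 296 308 172 195
scene 0.59 254 269 189 216
[[492.65534503 259.60314267  86.        ]
 [489.3993739  262.69018581  86.        ]]
```

View pics/w7z.png

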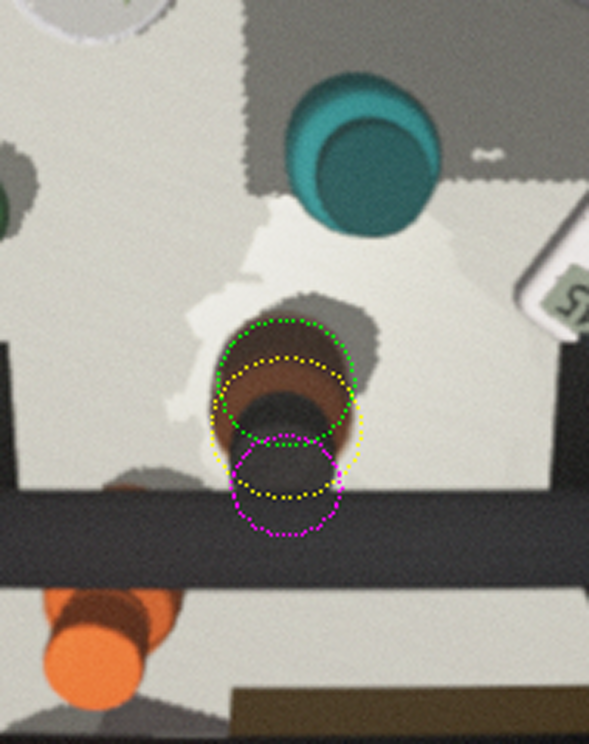

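```bash
python3 -m handwheel '[[1,[14,4,-0.7],[0,0,0]],[1,[20,8,-0.7],[0,0,0]],[1,[20,10,-0.7],[0,0,0]],[1,[12.6,10,-0.7],[0,0,0]],[1,[0,15,0],[0,0,0]],[1,[0,20,0],[0,0,0]],[1,[0,20,0],[0,0,0]],[1,[0,15,0],[0,0,0]],[1,[0,6,0],[0,0,0]],[1,[0,0,0],[0,0,0]]]'
python3 - <<'E'
from h import *
s=env.state();f=env.grab_frame("wrist")
print(s["ee_pos"].tolist(),s["ee_rot"].tolist())
a=np.linspace(0,6.28,90)
for x0,y0,c in((494.5,262.5,(0,255,0)),):
  for z,r in((0,25),(43,25),(86,16)):
    for u,v in proj("wrist",np.c_[x0+r*np.cos(a),y0+r*np.sin(a),z+0*a],s): f[int(round(v)),int(round(u))]=c
save("w8z",f,(180,100,460,340),2.5)
E
```

```text
time_s: 13.77
ee_pos: [495.1, 258.7, 97.5]
ee_rot: [-90.1, 0.2, 21.0]
force: [0.3, -0.5, -0.2]
gripper_width: 91.6
[495.05540102115185, 258.6956944276823, 97.54884205717242] [-90.08639069007225, 0.16021870779229266, 21.0056757539461]
```

View pics/w8z.png

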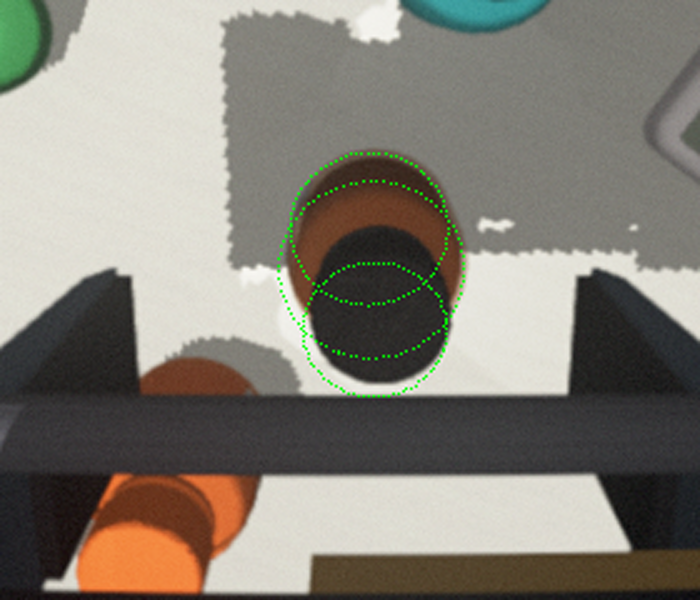

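```bash
python3 -m handwheel '[[1,[-0.2,12,1.3],[0,0,0]],[1,[-0.2,18,1.3],[0,0,0]],[1,[0,18,1.3],[0,0,0]],[1,[0,16,1.2],[0,0,0]],[1,[0,10,0],[0,0,0]],[1,[0,5,0],[0,0,0]],[1,[0,0,0],[0,0,0]],[0.4,[0,0,0],[0,0,0]],[0.4,[0,0,0],[0,0,0]],[0.4,[0,0,0],[0,0,0]]]' 35
python3 -m handwheel '[[0.4,[0,0,0],[0,0,0]],[0.4,[0,0,0],[0,0,0]],[0.4,[0,0,0],[0,0,0]],[0.4,[0,0,0],[0,0,0]],[0.4,[0,0,0],[0,0,0]],[0.4,[0,0,0],[0,0,0]],[0.4,[0,0,0],[0,0,0]],[0.4,[0,0,0],[0,0,0]],[0.4,[0,0,0],[0,0,0]],[0.4,[0,0,0],[0,0,0]]]' 35
python3 - <<'E'
from h import *
s=env.state();f=env.grab_frame("wrist")
print(s["ee_pos"].tolist(),s["ee_rot"].tolist(),s["force"],s["torque"])
save("w9z",f,(180,100,460,340),2.5)
E
```

```text
time_s: 14.65
ee_pos: [493.7, 264.5, 21.3]
ee_rot: [-90.0, -0.1, 21.1]
force: [-0.4, 0.3, -0.3]
gripper_width: 73.8
time_s: 15.48
ee_pos: [493.0, 264.3, 20.5]
ee_rot: [-90.1, -0.0, 21.1]
force: [-0.9, 0.8, 3.2]
gripper_width: 47.0
[493.04388598022155, 264.33178940158393, 20.45382442325582] [-90.05119666596474, -0.03688048604408583, 21.063971879403997] [-0.90551956  0.77441516  3.20965749] [0.1690069  0.16655988 0.00319391]
```

View pics/w9z.png

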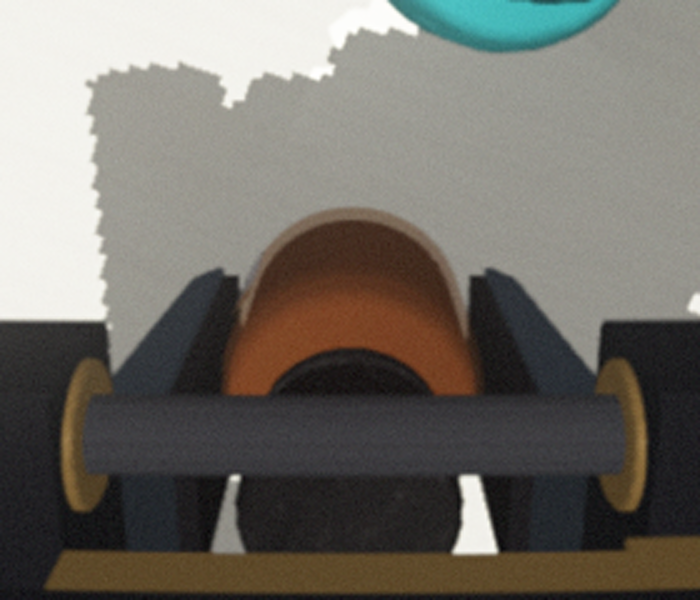

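Run:
```python
from h import *
s=env.state();f=env.grab_frame("wrist")
print(s["gripper_width"],s["force"],s["ee_pos"])
a=np.linspace(0,6.28,120); x0,y0=s["ee_pos"][:2]
for z,r in((0,25),(43,25),(86,16),(66,16)):
    for u,v in proj("wrist",np.c_[x0+r*np.cos(a),y0+r*np.sin(a),z+0*a],s): 
        if 0<=v<400: f[int(round(v))%400,int(round(u))]=(0,255,0)
save("w10z",f,(180,100,460,340),2.5)
```

```text
47.10244682894648 [-0.28838996  1.14394399  2.86438772] [493.03703031 264.34310913  20.45536791]
```

View pics/w10z.png

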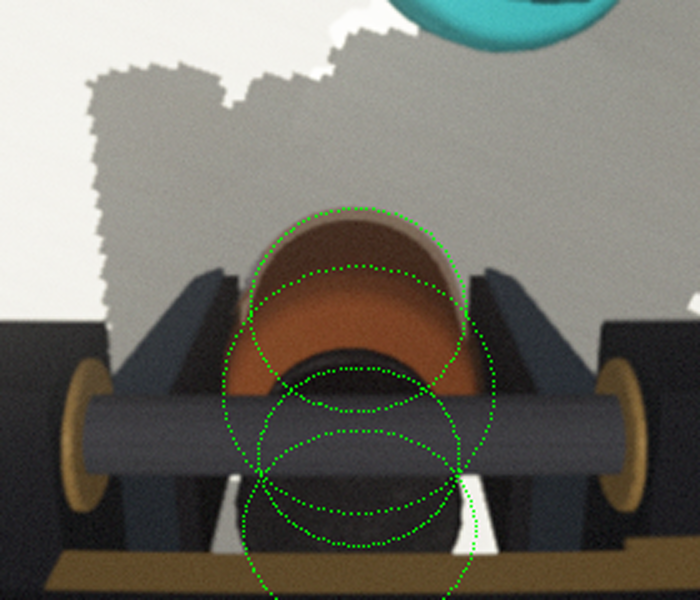

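```bash
python3 -m handwheel '[[0.6,[0,0,0],[0,0,0]],[0.7,[0,0,0],[0,0,0]],[0.7,[0,2,0],[0,0,0]],[0.7,[0,2,0],[0,0,0]],[0.7,[0,2,0],[0,0,0]],[0.7,[0,0,0],[0,0,0]],[0.4,[0,0,0],[0,0,0]],[0.4,[0,0,0],[0,0,0]],[0.4,[0,0,0],[0,0,0]],[0.4,[0,0,0],[0,0,0]]]' 35
python3 -m handwheel '[[0.4,[0,0,0],[0,0,0]],[0.4,[0,0,0],[0,0,0]],[0.4,[0,0,0],[0,0,0]],[0.4,[0,0,0],[0,0,0]],[0.4,[0,0,0],[0,0,0]],[0.4,[0,0,0],[0,0,0]],[0.4,[0,0,0],[0,0,0]],[0.4,[0,0,0],[0,0,0]],[0.4,[0,0,0],[0,0,0]],[0.4,[0,0,0],[0,0,0]]]' 35
python3 - <<'E'
from h import *
s=env.state();f=env.grab_frame("wrist")
print(s["ee_pos"].tolist(),s["ee_rot"].tolist(),s["force"],s["torque"])
E
```

```text
time_s: 16.42
ee_pos: [493.1, 264.3, 14.3]
ee_rot: [-90.1, -0.0, 21.1]
force: [0.2, 0.0, -0.1]
gripper_width: 47.0
time_s: 17.25
ee_pos: [493.1, 264.2, 14.3]
ee_rot: [-90.1, -0.0, 21.1]
force: [0.3, 0.9, 0.3]
gripper_width: 47.2
[493.05868785206366, 264.24583143546874, 14.308296658908485] [-90.06048929719496, -0.031545178989506324, 21.068625972839587] [0.34132754 0.91886528 0.30164832] [ 0.13369949 -0.05436541 -0.00204685]
```

Run:
```python
from h import *
s=dict(ee_pos=np.array([463.2,-11.5,95.6]),ee_rot=np.array([-89.9,.2,21.05]))
px=lambda a:np.array(a)/3.5+[230,135]
t=np.radians(21.1);ux=np.array([np.cos(t),np.sin(t)]);uy=np.array([-ux[1],ux[0]])
q=back("wrist",px([(126,330),(141,575),(453,330),(449,570),(118,239),(456,234)]),16,s)[:,:2]
print(np.c_[q@ux,q@uy])
q=back("wrist",px([(110,42),(290,42),(470,42)]),8,s)[:,:2];print("near",np.c_[q@ux,q@uy])
q=back("wrist",px([(293,585),(293,597)]),32,s)[:,:2];print("plunger",np.c_[q@ux,q@uy])
f=cv2.imread("pics/w2.png")[:,:,::-1].copy()
O=481.6*ux-184.4*uy
for x,y,z in [(-90,-48,8),(-90,48,8),(-75,36,16),(0,36,16),(35,36,16),(-75,-36,16),(0,-36,16),(35,-36,16),(26,0,32),(26,8.5,32),(26,-8.5,32),(40,0,60),(40,30,60),(40,-30,60)]:
    p=O+x*ux+y*uy;u,v=proj("wrist",[(p[0],p[1],z)],s)[0];cv2.circle(f,(int(round(u)),int(round(v))),1,(0,255,0),-1)
save("w2p",f,(230,135,400,335),3.5)
```

```text
[[ 453.56480768 -220.32951157]
 [ 514.36788844 -219.59552447]
 [ 453.60098385 -149.06631747]
 [ 513.05498566 -148.17216803]
 [ 432.83680279 -221.16946999]
 [ 431.77257382 -149.0467857 ]]
near [[ 391.74236175 -222.44531164]
 [ 391.83527836 -184.3440916 ]
 [ 391.82358754 -146.28731191]]
plunger [[ 506.65897281 -183.95717721]
 [ 509.66637478 -183.97775355]]
```

View pics/w2p.png

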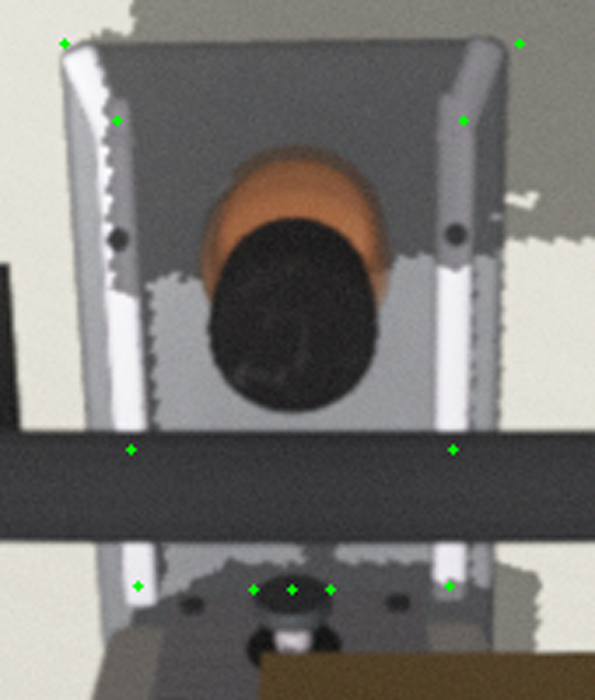

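```bash
python3 -m handwheel '[[0.4,[0,-15,0],[0,0,0]],[0.4,[0,-35,0],[0,0,0]],[0.4,[0,-35,0],[0,0,0]],[0.4,[0,-35,0],[0,0,0]],[0.4,[-5,0,-13],[0,0,0]],[0.4,[-10,0,-27],[0,0,0]],[0.4,[-10,0,-27],[0,0,0]],[0.4,[-10,0,-27],[0,0,0]],[0.4,[-10,0,-27],[0,0,0]],[0.4,[-10,0,-27],[0,0,0]]]'
python3 -m handwheel '[[0.4,[-10,0,-27],[0,0,0]],[0.4,[-10,0,-27],[0,0,0]],[0.4,[-10,0,-27],[0,0,0]],[0.4,[-10,0,-24.5],[0,0,0]],[0.4,[0,0,0],[0,0,0]],[0.4,[0,10,0],[0,0,0]],[0.4,[0,15,0],[0,0,0]],[0.4,[0,20,0],[0,0,0]],[0.4,[0,15,0],[0,0,0]],[0.4,[0,5,0],[0,0,0]]]'
python3 - <<'E'
from h import *
f=env.grab_frame("wrist");s=env.state();
t=np.radians(21.1);ux=np.array([np.cos(t),np.sin(t)]);uy=np.array([-ux[1],ux[0]])
print(s["ee_pos"],s["ee_pos"][:2]@ux,s["ee_pos"][:2]@uy,s["ee_rot"],s["force"])
save("w11",f)
f=env.grab_frame("scene");save("s11",f,(260,130,460,290),4)
E
```

```text
time_s: 18.13
ee_pos: [493.9, 104.8, 133.9]
ee_rot: [-90.1, 0.0, 21.1]
force: [0.5, 0.1, -1.0]
gripper_width: 47.3
time_s: 18.97
ee_pos: [493.1, -5.3, 66.5]
ee_rot: [-89.9, 0.3, 21.1]
force: [-0.5, -0.3, -0.9]
gripper_width: 47.2
[493.27521291  -5.41442142  66.72083638] 458.25367909432936 -182.6289057791771 [-89.91705988   0.27144277  21.13532053] [ 0.16428268 -0.74036263 -2.1624308 ]
```

View pics/w11.png

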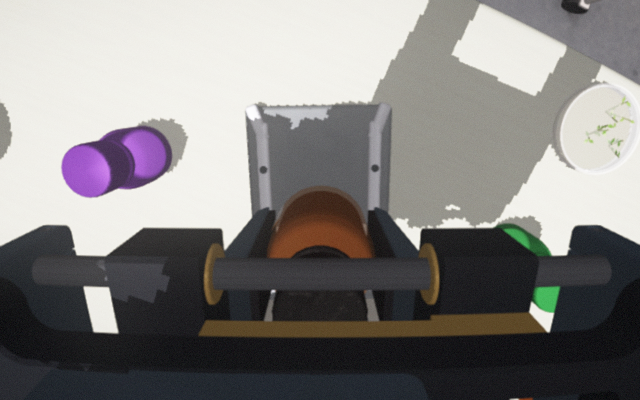

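View pics/s11.png

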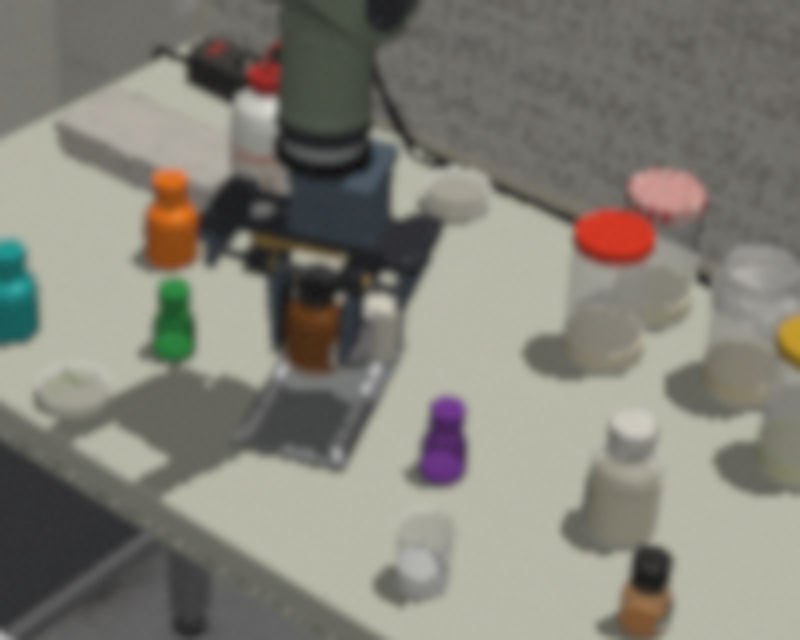

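```bash
python3 -m handwheel '[[0.4,[0,8,-0.5],[0,0,0]],[0.4,[0,12,-0.5],[0,0,0]],[0.4,[0,11,-0.5],[0,0,0]],[0.4,[0,6,0],[0,0,0]],[0.4,[0,3,0],[0,0,0]],[0.4,[0,1,0],[0,0,0]],[0.4,[0,0.7,0],[0,0,0]],[0.4,[0,0.7,0],[0,0,0]],[0.4,[0,0,0],[0,0,0]],[0.4,[0,0,0],[0,0,0]]]'
python3 - <<'E'
from h import *
s=env.state();
t=np.radians(21.1);ux=np.array([np.cos(t),np.sin(t)]);uy=np.array([-ux[1],ux[0]])
print(s["ee_pos"],s["ee_pos"][:2]@ux,s["ee_pos"][:2]@uy,s["ee_rot"],s["force"],s["torque"])
E
```

```text
time_s: 19.9
ee_pos: [496.3, -7.9, 27.5]
ee_rot: [-90.1, -0.1, 21.1]
force: [0.1, -0.4, -1.2]
gripper_width: 47.1
[496.32998912  -7.90319717  27.49524607] 460.207692031828 -186.05052759359285 [-9.00811327e+01 -7.00699414e-02  2.10702785e+01] [ 0.12587549 -0.38231413 -1.18118299] [ 0.05037985  0.04553591 -0.01340249]
```

```bash
python3 -m handwheel '[[0.4,[0,2,0.8],[0,0,0]],[0.4,[0,1.5,0.8],[0,0,0]],[0.4,[0,0.7,0],[0,0,0]],[0.4,[0,0.6,0],[0,0,0]],[0.4,[0,0.4,0],[0,0,0]],[0.4,[0,0,0],[0,0,0]],[0.4,[0,0,0],[0,0,0]],[0.4,[0,0,0],[0,0,0]],[0.4,[0,0,0],[0,0,0]],[0.4,[0,0,0],[0,0,0]]]'
python3 - <<'E'
from h import *
s=env.state();
t=np.radians(21.1);ux=np.array([np.cos(t),np.sin(t)]);uy=np.array([-ux[1],ux[0]])
print(s["ee_pos"],s["ee_pos"][:2]@ux,s["ee_pos"][:2]@uy,s["ee_rot"],s["force"],s["torque"])
E
```

```text
time_s: 20.73
ee_pos: [495.3, -6.3, 22.2]
ee_rot: [-90.1, -0.0, 21.1]
force: [-2.0, 0.9, 5.1]
gripper_width: 47.3
[495.30451434  -6.32755183  22.22318551] 459.81819900659144 -184.2113560611318 [-9.00500525e+01 -1.84697999e-02  2.10638309e+01] [-2.03154935  0.901079    5.11005394] [ 0.15725856  0.38396533 -0.00086315]
```

```bash
python3 -m handwheel '[[0.4,[0,-0.4,0],[0,0,0]],[0.4,[4,0,0],[0,0,0]],[0.4,[5,0,0],[0,0,0]],[0.4,[5,0,0],[0,0,0]],[0.4,[3,0,0],[0,0,0]],[0.4,[2,0,0],[0,0,0]],[0.4,[2,0,0],[0,0,0]],[0.4,[1,0,0],[0,0,0]],[0.4,[0,0,0],[0,0,0]],[0.4,[0,0,0],[0,0,0]]]' 40
cat > st.py <<'E'
from h import *
s=env.state();
t=np.radians(21.1);ux=np.array([np.cos(t),np.sin(t)]);uy=np.array([-ux[1],ux[0]])
F=s["force"]
print("z",s["ee_pos"][2],"ux",s["ee_pos"][:2]@ux,"uy",s["ee_pos"][:2]@uy,s["ee_rot"],"Fx",F[:2]@ux,"Fy",F[:2]@uy,"Fz",F[2],s["torque"],s["gripper_width"])
E
python3 st.py
```

```text
time_s: 21.57
ee_pos: [516.4, 1.6, 22.3]
ee_rot: [-90.1, -0.1, 21.1]
force: [-0.2, 0.9, 0.4]
gripper_width: 47.2
z 22.2707060639304 ux 482.3357642076742 uy -184.3561287751435 [-9.00668477e+01 -7.57138023e-02  2.10601378e+01] Fx 0.09424877330859835 Fy 0.9305852651234676 Fz 0.43264784634354836 [ 0.07774708 -0.02394077  0.01868686] 47.154802045685045
```

```bash
python3 -m handwheel '[[0.4,[1,0,0],[0,0,0]],[0.4,[1,0,0],[0,0,0]],[0.4,[1,0,0],[0,0,0]],[0.4,[1,0,0],[0,0,0]],[0.4,[1,0,0],[0,0,0]],[0.4,[1,0,0],[0,0,0]],[0.4,[1,0,0],[0,0,0]],[0.4,[1,0,0],[0,0,0]],[0.4,[0,0,0],[0,0,0]],[0.4,[0,0,0],[0,0,0]]]' 45
python3 st.py
```

```text
time_s: 22.4
ee_pos: [521.5, 3.8, 22.3]
ee_rot: [-90.0, 0.2, 21.1]
force: [-4.5, -3.3, 5.1]
gripper_width: 47.0
z 22.25309650875324 ux 487.90504821777756 uy -184.17672114810443 [-90.02840413   0.21412132  21.09379881] Fx -5.387012086350208 Fy -1.5024978532482303 Fz 5.097713762548634 [-0.56566105  0.92509628 -0.07089212] 46.983645199864156
```

```bash
python3 -m handwheel '[[0.4,[1,0,0],[0,0,0]],[0.4,[1,0,0],[0,0,0]],[0.4,[1,0,0],[0,0,0]],[0.4,[1,0,0],[0,0,0]],[0.4,[1,0,0],[0,0,0]],[0.4,[1,0,0],[0,0,0]],[0.4,[0,0,0],[0,0,0]],[0.4,[0,0,0],[0,0,0]],[0.4,[0,0,0],[0,0,0]],[0.4,[0,0,0],[0,0,0]]]' 45
python3 st.py
```

```text
time_s: 23.23
ee_pos: [526.2, 5.7, 22.2]
ee_rot: [-90.0, 0.3, 21.1]
force: [-6.3, -4.4, 6.8]
gripper_width: 46.9
z 22.216291795012815 ux 492.9382300099646 uy -184.0833720407388 [-90.00965696   0.32468554  21.1014538 ] Fx -7.453611782488741 Fy -1.834980109256299 Fz 6.8169305967022105 [-0.67425962  1.23857035 -0.08709995] 46.87945094831404
```

```bash
python3 -m handwheel '[[0.4,[0.8,0,0],[0,0,0]],[0.4,[0.8,0,0],[0,0,0]],[0.4,[0.8,0,0],[0,0,0]],[0.4,[0.8,0,0],[0,0,0]],[0.4,[0.8,0,0],[0,0,0]],[0.4,[0,0,0],[0,0,0]],[0.4,[0,0,0],[0,0,0]],[0.4,[0,0,0],[0,0,0]],[0.4,[0,0,0],[0,0,0]],[0.4,[0,0,0],[0,0,0]]]' 45
python3 st.py
python3 -c "
from h import *
f=env.grab_frame('wrist');save('w12',f)
f=env.grab_frame('scene');save('s12',f,(290,160,410,260),6)"
```

```text
time_s: 24.07
ee_pos: [529.3, 6.9, 22.2]
ee_rot: [-90.0, 0.4, 21.1]
force: [-8.5, -5.0, 7.9]
gripper_width: 47.0
z 22.23217121562464 ux 496.264204048023 uy -184.0537165947516 [-89.99972353   0.40066825  21.10462673] Fx -9.754164587119359 Fy -1.5604733990587598 Fz 7.947116082386364 [-0.81893602  1.45363694 -0.02616468] 46.99294689422633
```

View pics/s12.png

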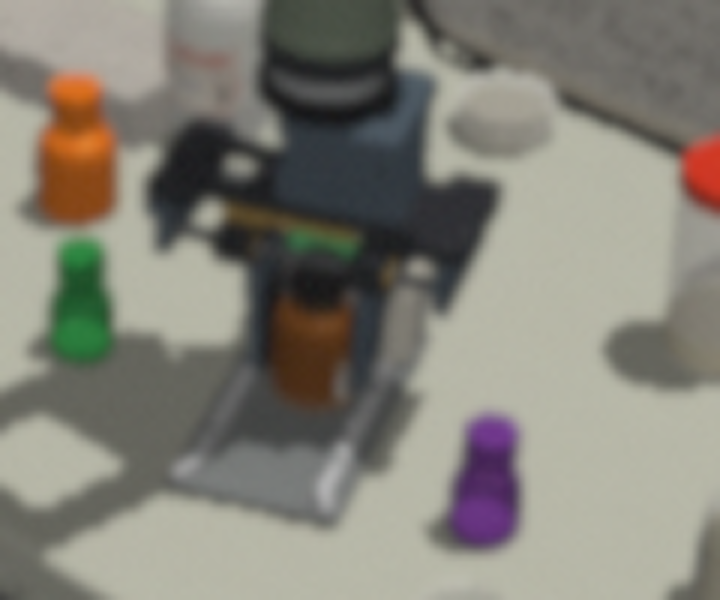

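View pics/w12.png

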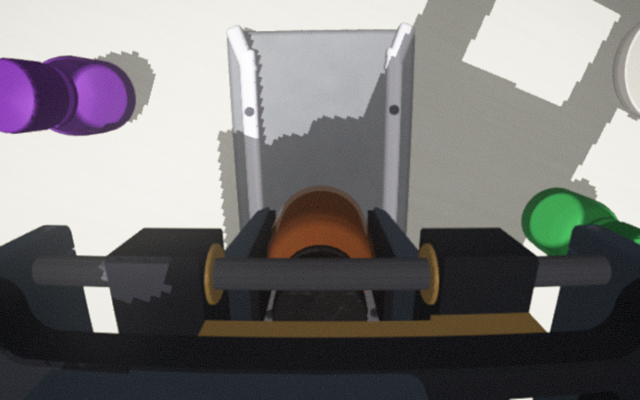

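```bash
python3 -m handwheel '[[0.4,[0.6,0,0],[0,0,0]],[0.4,[0.6,0,0],[0,0,0]],[0.4,[0.6,0,0],[0,0,0]],[0.4,[0.6,0,0],[0,0,0]],[0.4,[0,0,0],[0,0,0]],[0.4,[0,0,0],[0,0,0]],[0.4,[0,0,0],[0,0,0]],[0.4,[0,0,0],[0,0,0]],[0.4,[0,0,0],[0,0,0]],[0.4,[0,0,0],[0,0,0]]]' 50
python3 st.py
```

```text
time_s: 25.0
ee_pos: [530.6, 7.5, 22.2]
ee_rot: [-90.0, 0.5, 21.1]
force: [-10.5, -5.3, 9.7]
gripper_width: 47.5
z 22.234863297341796 ux 497.7860421873063 uy -183.9948837710806 [-89.98987626   0.50601768  21.12287043] Fx -11.67474670463842 Fy -1.1483437657588977 Fz 9.678442640139487 [-1.05220898  1.82150617 -0.06436266] 47.484127313237465
```

```bash
python3 -c "
from h import *
f=env.grab_frame('wrist');save('w13',f)
s=env.state()
a=cv2.imread('pics/w11.png')[170:330,230:410];b=cv2.imread('pics/w12.png')[170:330,230:410];c=f[170:330,230:410,::-1]
cv2.imwrite('pics/cmp.png',cv2.resize(np.vstack([np.hstack([a,b]),np.hstack([c,c*0])]),None,fx=1.8,fy=1.8,interpolation=cv2.INTER_CUBIC))
"
```

```text
(no output)
```

View pics/cmp.png

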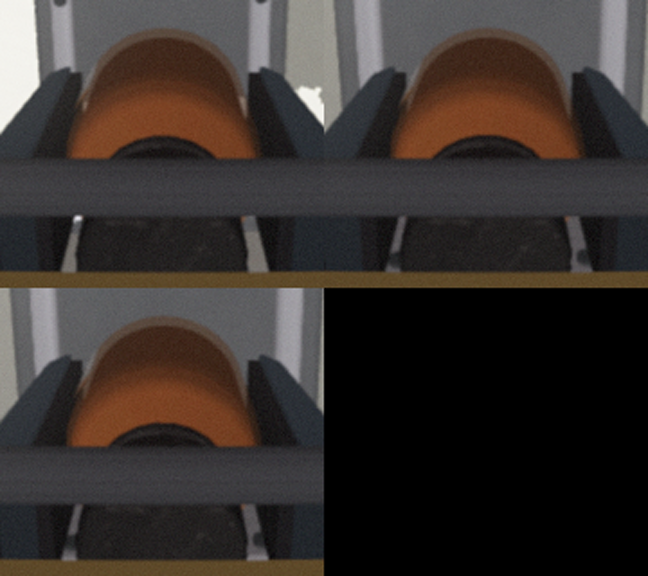

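```bash
python3 -m handwheel '[[0.4,[0.7,0,0],[0,0,0]],[0.4,[0.7,0,0],[0,0,0]],[0.4,[0.7,0,0],[0,0,0]],[0.4,[0.7,0,0],[0,0,0]],[0.4,[0,0,0],[0,0,0]],[0.4,[0,0,0],[0,0,0]],[0.4,[0,0,0],[0,0,0]],[0.4,[0,0,0],[0,0,0]],[0.4,[0,0,0],[0,0,0]],[0.4,[0,0,0],[0,0,0]]]' 55
python3 st.py
```

```text
time_s: 25.88
ee_pos: [530.7, 7.6, 22.2]
ee_rot: [-90.0, 0.8, 21.2]
force: [-14.6, -9.8, 13.9]
gripper_width: 47.0
z 22.204852220922707 ux 497.80700882511445 uy -183.96176788901755 [-89.96377275   0.8253805   21.1657525 ] Fx -17.133539508518528 Fy -3.9287558342934945 Fz 13.937635251761662 [-1.75170373  2.60378047 -0.04961652] 47.02905843046468
```

```bash
python3 -m handwheel '[[0.4,[0.5,-0.5,0],[0,0,0]],[0.4,[0.5,-0.3,0],[0,0,0]],[0.4,[0.3,0,0],[0,0,0]],[0.4,[0,0,0],[0,0,0]],[0.4,[0,0,0],[0,0,0]],[0.4,[0,0,0],[0,0,0]],[0.4,[0,0,0],[0,0,0]],[0.4,[0,0,0],[0,0,0]],[0.4,[0,0,0],[0,0,0]],[0.4,[0,0,0],[0,0,0]]]' 55
python3 st.py; python3 -c "
from h import *
f=env.grab_frame('wrist');save('w14',f)
f=env.grab_frame('scene');save('s14',f,(240,130,500,330),3)"
```

```text
time_s: 26.72
ee_pos: [530.7, 7.6, 22.2]
ee_rot: [-89.9, 1.0, 21.2]
force: [-16.4, -11.6, 12.2]
gripper_width: 46.8
z 22.231177886126478 ux 497.8253149330775 uy -183.94517443828124 [-89.94601596   0.98788854  21.18299956] Fx -19.441213137280485 Fy -4.898696273823629 Fz 12.199454806873252 [-2.03396441  2.68712803 -0.1039984 ] 46.7865022587822
```

View pics/s14.png

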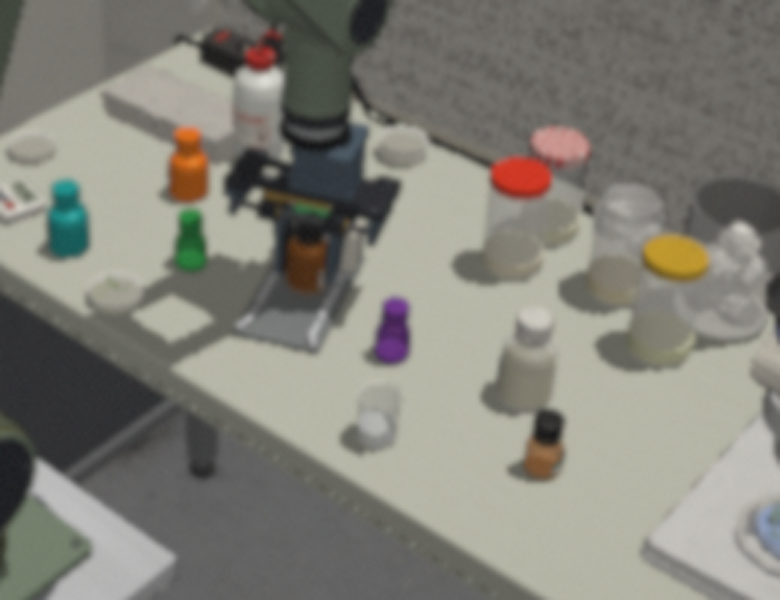

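View pics/w14.png

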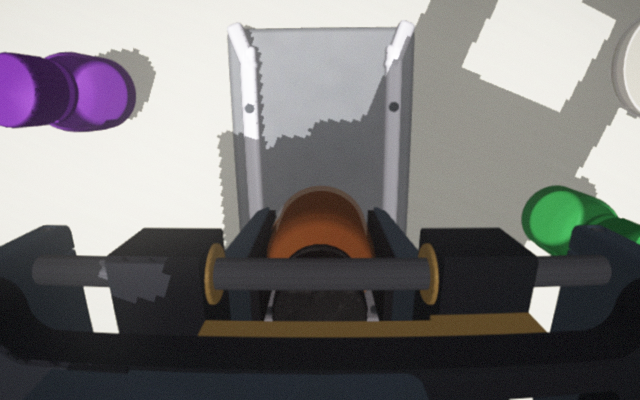

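```bash
python3 -c "
from workcell import env
print(env.job_done())"; python3 st.py
```

```text
the job is handed in; nothing more can be done
None
the job is handed in; nothing more can be done
```

The job is handed in, at about 27 s on the robot's clock; no verdict was reported.

**Smaller bottle:** I gripped the small brown bottle by its cap and took it off the reader's bed. It stands on bare worktop near (464, -344) mm, and the scene picture taken after letting go shows it upright.

**Larger bottle:** I took the large brown bottle by its body, stood it on the bed between the rails, and slid it along until it stopped. For the last two pushes, 4.1 mm of commanded travel, it did not move (position held at 497.8 mm along the bed's direction). The push rose from 12 to 19 N meanwhile, which I take as the plunger fully in and the bottle bearing on the stop plate. It is still held there with a 55 N grip setting.

**Checks that were less than exact:**
- The plunger itself is hidden by the gripper, so I judge it flush only from that hard stop and my reader estimate, which put home at 496.6 mm (1.2 mm away).
- The tool tilted about 1 degree under the push, and there is about 12 N pressing down on the bed. The bottle looks upright to within about that angle.
- The gripper reads 47 mm across the larger bottle instead of 50 mm. I gripped it again lower down and got the same figure, and saw no slip in the wrist pictures.

In the last scene picture the agar, beaker, dish and look-alikes are upright, and I saw no sign they had moved, though I did not measure their positions.

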